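# Seat the parrot perch and nip it up in its clamp by the rim pointer

## Task

Slide the loose pine perch along its rail until its end is fully home against the end stop, then turn the clamp's handwheel clockwise by its crank peg until you feel the orange pad start to squeeze the perch against the black block, and from that point on turn the pointer one more long division (30 degrees) of the rim scale. Do not overtighten at any time, let go of the wheel, and leave the toys and the cup where they are.

Things in the scene. Friction and masses are not known exactly. Their poses are not given: they have to be found in the camera images.
- rail: Fixed grey plastic base of the perch clamp, 160 x 186 mm, on the perforated shelf (shelf top 12 mm above the work surface). Origin at its underside, below the perch channel's centre line. Axes: z up, y along the channel towards the end stop, x from the channel towards the wheel. The channel floor is 12 mm above the origin and runs from y = -98 to +88 mm.
- stop_face (a point): Centre of the end stop's face that the perch must meet; the face looks to the rail's -y. The stop is 50 mm wide, its top 34 mm above the rail's underside.
- perch: Loose pine perch, bar of 24 (x) x 200 (y) x 22 mm (z), about 70 g, lying on the channel floor nearly parallel to the rail's y, 25 to 50 mm short of the stop. Origin at the centre of its underside, y along its length towards the stop.
- perch_inner_end (a point): Centre of the perch's end face that goes against the stop (its +y end).
- perch_outer_end (a point): Centre of the perch's other end face (its -y end), which juts out beyond the channel floor; push here along the rail's +y.
- clamp_head: Fixed blue clamp housing with wheel and orange sprung pad; same origin and axes as the rail. The wheel's own dry friction takes a steady torque of about 0.27 Nm and holds the wheel where it is left. Each newton of squeeze adds 0.01 Nm, i.e. 0.25 Nm per radian after the bite. The wheel turns 2.75 rad from fully open, starts 0 to 0.35 rad from there and bites 0.5 to 1.7 rad after the start.
- wheel_axis (a point): Point on the vertical axis of the handwheel at the height of the wheel's top face (60 mm above the rail's underside). The wheel is a blue disc 100 mm across, 10 mm thick; clockwise seen from above tightens.
- peg (a point): Centre of the top of the black crank peg, upright on the wheel 38 mm from its axis, opposite the pointer: 14 mm in diameter, 36 mm high above the wheel's top face; its sleeve spins freely on its pin. It stays on the robot's side of the wheel throughout.
- pointer_tip (a point): Tip of the orange pointer on the wheel's rim farthest from the robot, 62 mm from the axis. Below it lies the fixed white half-ring scale (on the far side only) with dark ticks: long ones every 30 degrees, short ones halfway.
- cube: Clear acrylic foraging cube with swing door, 90 mm each way, loose. Origin at the centre of its underside. Leave it alone.
- knot: Red wooden knot toy, about 65 x 65 x 45 mm, loose. Origin at the centre of its underside. Leave it alone.
- bell: Steel bell, 60 mm across, 64 mm high with its loop, loose. Origin at the centre of its underside. Leave it alone.
- cup: Green ceramic cup, 72 mm across, 70 mm high, loose. Origin at the centre of its underside. Leave it alone.
- channel (a point): Fixed point on the channel floor, above the rail's origin. The black rear block (120 mm long, centred on y = 0, 18 mm high above the floor) stands on the rail's -x side of the perch. It is fixed, but its setting differs each time and is not reported: 1 to 12 mm gap to the perch at the start.
- pad_home (a point): Fixed point: centre of the pad's face when the wheel is fully open (pad 44 mm long). The pad moves to the rail's -x by 10 mm per radian of wheel turn and shifts the perch sideways on the floor until it meets the rear block (the bite); from then on its spring gives by 10 mm per radian and squeezes with 2.5 N per mm: 13 N after the wanted 30 degrees. At 21 N the pine is dented.
Mind the look-alikes: they are no part of the job. Of the things shaped like the perch, the pine one is meant.

How it is judged:
On the way, in this order (a step that is already met when the one before it is completed fails the run):
1. the perch is home against the end stop (end within 4 mm of it), not yet squeezed (y of perch_inner_end in the frame of stop_face above -0.004 m and contact force between clamp_head and perch below 3 N), for 0.2 s.
2. the pad squeezes the perch with 8 to 18 N (contact force between clamp_head and perch between 8 and 18 N), for 0.2 s.
At the end, for the whole second after the job is handed in: The perch lies along the rail with its end within 4 mm of the end stop, at rest, and the released wheel keeps it squeezed with 8 to 18 N (about 19 to 41 degrees of wheel past the bite) (all of step 2 and y of perch_inner_end in the frame of stop_face above -0.004 m and angle between the y axis of perch and the y axis of rail, either way round below 0.05 rad and linear speed of perch below 0.01 m/s); the robot touches nothing.
It fails at once if the pad squeezes the perch with more than 21 N (pine dented) (contact force between clamp_head and perch above 21 N).
It fails at once if a bystander is moved more than 20 mm (distance of any of cube, knot, bell, cup from where it was at the start of the episode above 0.02 m).
It fails at once if a bystander is tipped over (angle between any of cube, knot, bell, cup's own z axis and vertical above 0.4 rad).
It also fails if it takes over 64 s, if anything falls off the work surface, if the arm or the gripper's body presses on something with over 40 N, if the wrist force passes 120 N, or if a joint passes its speed limit or range.

## Robot

A 6-joint arm with a two-finger parallel gripper is mounted at the origin on the work surface. World frame = base frame: x ahead of the robot, y to its left, z up, the work surface at z = 0. Lengths are in m, angles in rad, forces in N, time in s.
With the tool pointing down it reaches from about 0.425 to 0.95 m from the base axis. Payload 3.5 kg.
Tool frame: the origin (TCP) lies between the finger pads; the fingertips stand 14 mm ahead of it and the grasp point (between the pads) lies 5 mm behind it (ctrl.tip_extent is the distance from the TCP to the fingertips, in m); x points along the fingers, z is the direction in which the jaws open and shut, and the axes are right-handed (so a half turn about x gives the same grasp; the last joint's range is limited). The gripper opens to 85 mm and grips with 20 to 120 N. Pads are 22 mm wide; open, the fingers measure 114 mm over their backs; the gripper's body (76 mm by 85 mm) begins 54 mm behind the grasp point. The pads swing forward as they close: fully open they stand 13 mm farther back than shut.
Start: joints at [-1.473, 0.286, 1.577, -0, 1.279, -0.15], TCP at [0.166, -0.654, 0.245] pointing down, gripper open.
Joint ranges: [-2.77, 2.77], [-0.9, 2.22], [0.21, 2.48], [-1.53, 4.67], [0.24, 2.81], [-2.84, 2.84]. Speed limits (rad/s): [2.79, 2.79, 3.14, 3.14, 3.14, 3.14].

## Interface

Orientations are given as a unit quaternion [x, y, z, w].
In Python, from plant import ctrl gives the robot as it stands.
- The arm moves only by the tool move_arm, never from a script. Its argument "commands" is one flat list of numbers, 4 for each row, row after row: the shift along the tool's x, y, z in units of 25 mm (1.0 is 25 mm), then the turn about the tool's x in units of 5 degrees (1.0 is 5 degrees). A call has 1 to 20 rows; each row shifts and turns the commanded pose from where the row before left it, along the tool's axes as they then stand; what a row does not reach is not made up. A row lasts 1/8 s, in which the tool goes at most 62.5 mm and 10.7 degrees, less where a joint would pass 70% of its speed; a pose out of reach is approached as far as the arm can. A call is refused whole if a number of a shift passes 1 or a number of a turn 1, either way. A call with a gripper value outside its range is refused whole. "jaw" is the finger opening in mm, from 0 to 85.4, set as the call begins (left out, the last holds). The fingers move at their own pace and stop on an object; "force" is the grip in N (left out, the last holds). Time passes only in rows, so rows that do not move let the fingers close. It gives the time, the measured TCP pose, the force and the opening at its end, in the units of the state.
- ctrl.get_state(): the state, without advancing time (a new reading comes with each control period).
- ctrl.read_camera(name): name is "side" or "top" or "wrist"; returns the picture (420x560x3 uint8, red, green, blue); there is no depth.
- ctrl.get_calibration(name): a dict with "camera_matrix" (3x3 intrinsics, pixels), "camera_from_world" (4x4, takes a point from world to camera coordinates); the wrist camera has in their place "mount" (4x4, takes a point from camera to tool coordinates, whose origin is the TCP and whose axes are the tool frame's). Camera axes: x right, y down, z forward; pixel columns grow to the right and rows downward; lengths in m; the calibration is good to about 2 mm. A picture is of the moment at which its call begins: read the wrist's pose just before it. get_calibration takes no time and is no camera call.
- ctrl.sign_off(): hands the job in, once; it reports no verdict.
The state is a dict: "time": time; "qpos": joint angles; "dq": joint speeds; "joint_efforts": joint torques, N m; "eef_pos": TCP position; "tcp_rot": TCP orientation; "contact_force": force on the tool from outside, world axes, zero at the start; "wrist_torque": the same for the moment, N m; "opening": opening from 0.0 (shut) to 1.0 (fully open).
Only numpy, scipy, OpenCV 4.12 (cv2) and the standard library are available. Lean on these libraries where they do the work, as an engineer would, in place of code of your own. Each camera call takes 0.05 s, during which the arm holds its last target.

## Working session

There is one attempt and no reset: what is moved stays moved. The work goes in short steps, Python scripts to look and compute and a tool call to move; the robot and the scene stay as the last step left them, time stands still between calls to the robot, and variables do not carry over. Pictures are saved under pics/ and viewed, and the job is handed in when it is done.

Besides the shell and the picture viewer there is one more tool, called after "Emit:" by a JSON object that holds its "op" and its "data". move_arm: Moves the arm, as the interface text tells. Its arguments: {"type":"object","properties":{"commands":{"type":"array"},"jaw":{"type":"number"},"force":{"type":"number"}},"required":["commands"]}

```bash
mkdir -p pics; ls; python3 - <<'E'
from plant import ctrl
import cv2
s=ctrl.get_state();print(s)
for n in("top","side","wrist"):
    im=ctrl.read_camera(n);cv2.imwrite(f"pics/{n}0.png",im[:,:,::-1])
    c=ctrl.get_calibration(n);print(n,c)
E
```

```text
pics
{'time': 0.0, 'qpos': array([-1.47297395e+00,  2.87171245e-01,  1.57820868e+00, -7.12509597e-06,
        1.27858409e+00, -1.50020521e-01]), 'dq': array([ 0.00087226,  0.00058515,  0.00163052, -0.00035728,  0.00167502,
        0.00140869]), 'joint_efforts': array([-7.68102109e-04, -4.05985129e+01, -2.92624050e+01, -1.86528096e-04,
        5.89447736e-03,  3.69736071e-06]), 'eef_pos': array([ 0.16553756, -0.65373289,  0.24392626]), 'tcp_rot': array([ 0.43496909,  0.55854701, -0.43375619,  0.55738918]), 'contact_force': array([-0.27565961, -0.06962979,  0.23265093]), 'wrist_torque': array([-0.00099363, -0.02075365,  0.06927018]), 'opening': 1.0001003825314245}
top {'camera_matrix': array([[454.05518106,   0.        , 279.70882047],
       [  0.        , 454.05518106, 203.70297954],
       [  0.        ,   0.        ,   1.        ]]), 'camera_from_world': array([[ 0.02105147, -0.99973286,  0.00954148,  0.06419939],
       [-0.99491371, -0.0218884 , -0.098324  ,  0.46191147],
       [ 0.09850658, -0.00742308, -0.99510871,  1.2647422 ],
       [ 0.        ,  0.        ,  0.        ,  
[... 289 characters left out ...]
832  ,  0.62676407, -0.76284939,  0.08983025],
       [ 0.17930987, -0.74149592, -0.64655376,  1.22883899],
       [ 0.        ,  0.        ,  0.        ,  1.        ]])}
wrist {'camera_matrix': array([[340.46621269,   0.        , 280.93061245],
       [  0.        , 340.46621269, 208.28646918],
       [  0.        ,   0.        ,   1.        ]]), 'mount': array([[ 1.00272897e-03, -2.76032857e-01,  9.61147677e-01,
        -1.30011428e-01],
       [-9.17376229e-04, -9.61148009e-01, -2.76031995e-01,
         7.08108908e-02],
       [ 9.99999076e-01, -6.04948752e-04, -1.21699694e-03,
        -5.60609914e-04],
       [ 0.00000000e+00,  0.00000000e+00,  0.00000000e+00,
         1.00000000e+00]])}
```

View pics/top0.png

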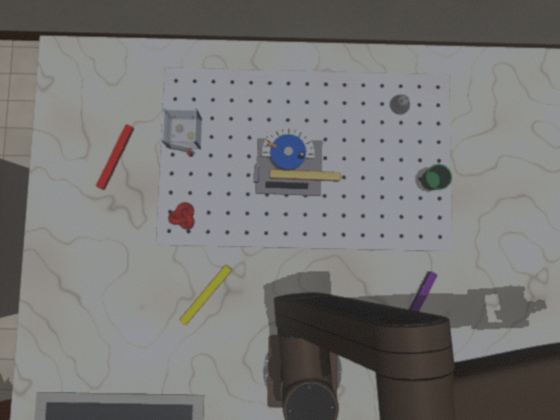

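View pics/side0.png

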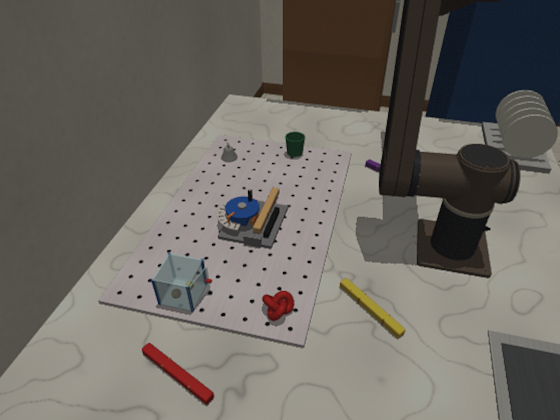

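View pics/wrist0.png

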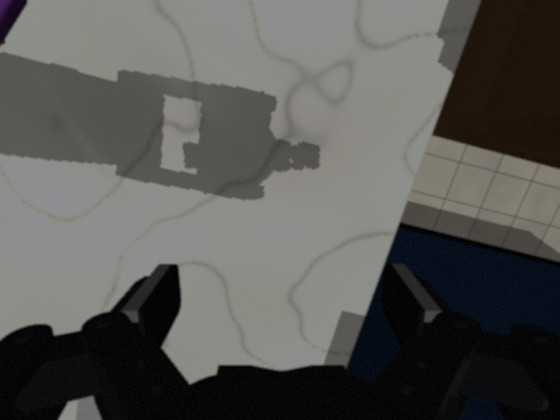

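The candidates for the perch in the top view are the pine bar in the rail (305,175), the yellow bar (206,295), the red bar (115,157) and the purple bar (424,292). I choose the pine bar in the rail and check it in a close crop.

```bash
cat > h.py <<'E'
from plant import ctrl
import numpy as np, cv2
from scipy.spatial.transform import Rotation as R
def cam(n):
    c=ctrl.get_calibration(n)
    if n=="wrist":
        s=ctrl.get_state();T=np.eye(4);T[:3,:3]=R.from_quat(s['tcp_rot']).as_matrix();T[:3,3]=s['eef_pos']
        return c['camera_matrix'],np.linalg.inv(T@c['mount'])
    return c['camera_matrix'],c['camera_from_world']
def onz(K,E,u,v,z):
    W=np.linalg.inv(E);d=W[:3,:3]@np.linalg.inv(K)@np.array([u,v,1.]);o=W[:3,3]
    return o+d*(z-o[2])/d[2]
def proj(K,E,p):
    q=K@(E[:3,:3]@np.array(p)+E[:3,3]);return q[:2]/q[2]
E
python3 - <<'E'
import cv2
im=cv2.imread("pics/top0.png")[125:205,245:350]
cv2.imwrite("pics/c1.png",cv2.resize(im,None,fx=7,fy=7,interpolation=cv2.INTER_CUBIC))
im=cv2.imread("pics/side0.png")[180:255,205:300]
cv2.imwrite("pics/c2.png",cv2.resize(im,None,fx=7,fy=7,interpolation=cv2.INTER_CUBIC))
E
```

```text
(no output)
```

View pics/c1.png

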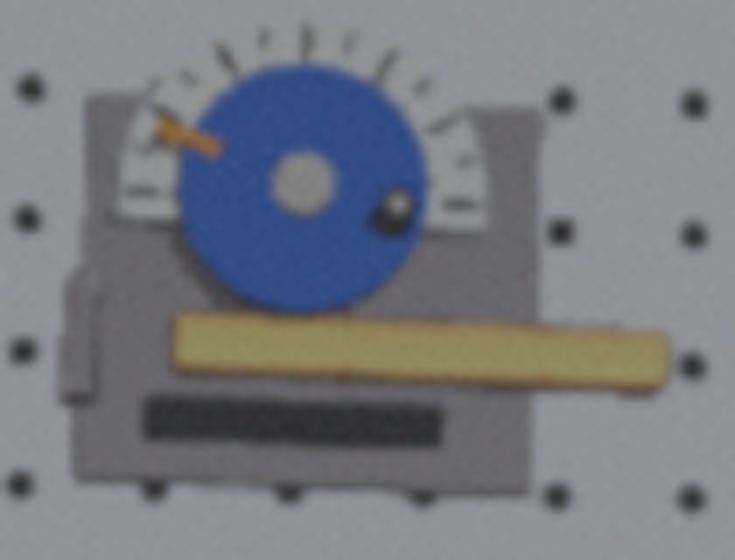

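View pics/c2.png

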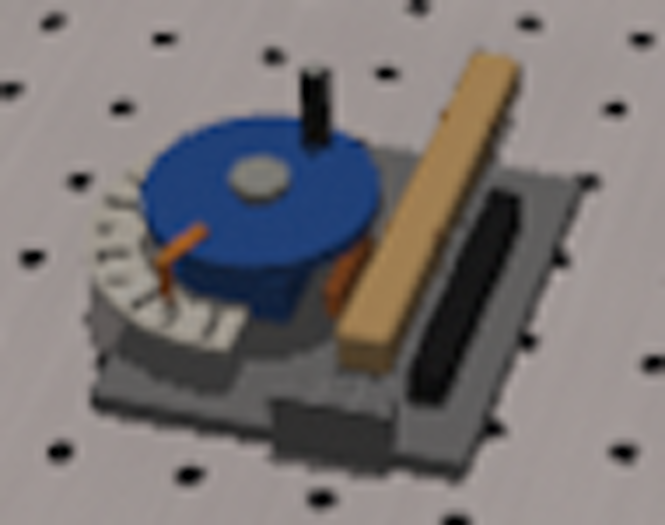

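The crop confirms the bar: a pine one in the rail channel with the stop at left, the peg at right of the wheel, and the black block below. Now the numbers.

```bash
python3 - <<'E'
from h import *
im=cv2.imread("pics/top0.png");hsv=cv2.cvtColor(im,cv2.COLOR_BGR2HSV);K,E=cam("top")
roi=np.zeros(im.shape[:2],np.uint8);roi[125:205,245:350]=255
def big(m):
    c,_=cv2.findContours(m&roi,cv2.RETR_EXTERNAL,cv2.CHAIN_APPROX_NONE);return max(c,key=cv2.contourArea)
b=big(cv2.inRange(hsv,(105,120,60),(125,255,255)))
e=cv2.fitEllipse(b);print("wheel",e,onz(K,E,*e[0],.072))
p=big(cv2.inRange(hsv,(18,60,80),(32,255,255)))
r=cv2.minAreaRect(p);print(r);box=cv2.boxPoints(r)
for q in box: print(q,onz(K,E,*q,.046))
print("axis by hub", onz(K,E,245+303/7,125+183/7,.072))
print("pegtop",onz(K,E,245+400/7,125+203/7,.108))
print("pointer",onz(K,E,245+163/7,125+128/7,.072))
# stop right edge, rail corners, block
for n,u,v,z in [("stop TL",97,275,.046),("stop BL",90,402,.046),("rail TL",85,97,.024),("rail TR",543,110,.024),("rail BL",75,478,.024),("rail BR",530,493,.024),("blk TL",145,396,.042),("blk TR",440,407,.042)]:
    print(n,onz(K,E,245+u/7,125+v/7,z))
K2,E2=cam("side")
print("side wheel axis", onz(K2,E2,205+261/7,180+178/7,.075),"peg",onz(K2,E2,205+316/7,180+72/7,.108))
for u,v in[(477,55),(518,62),(340,340),(393,350)]: print(onz(K2,E2,205+u/7,180+v/7,.046))
s=ctrl.get_state();print(R.from_quat(s['tcp_rot']).as_matrix().round(3))
E
```

```text
wheel ((288.0437927246094, 151.79400634765625), (32.59917449951172, 34.23195266723633), 34.29294204711914) [0.59979542 0.05454905 0.072     ]
((304.518310546875, 174.45059204101562), (69.22822570800781, 8.32870864868164), 1.9091522693634033)
[269.78467 177.45947] [0.53125682 0.10361933 0.046     ]
[270.06213 169.13538] [0.5548513  0.10338898 0.046     ]
[339.25195 171.44171] [ 0.55271367 -0.09082968  0.046     ]
[338.9745  179.76581] [ 0.52910032 -0.09024387  0.046     ]
axis by hub [0.60163527 0.05391715 0.072     ]
pegtop [0.58688749 0.01756083 0.108     ]
pointer [0.62240472 0.10955601 0.072     ]
stop TL [0.56790922 0.13513163 0.046     ]
stop BL [0.51647535 0.13661053 0.046     ]
rail TL [0.645858   0.14284114 0.024     ]
rail TR [ 0.64481627 -0.04517374  0.024     ]
rail BL [0.48845858 0.14280919 0.024     ]
rail BR [ 0.48643135 -0.04175932  0.024     ]
blk TL [0.51997732 0.11482226 0.042     ]
blk TR [ 0.51818244 -0.0034727   0.042     ]
side wheel axis [0.60144421 0.05581736 0.075     ] peg [0.58657552 0.0223186  0.108     ]
[ 0.54784495 -0.08555722  0.046     ]
[ 0.52862073 -0.085024    0.046     ]
[0.55109407 0.11284289 0.046     ]
[0.52875834 0.1133556  0.046     ]
[[-0.     0.969  0.245]
 [ 0.002  0.245 -0.969]
 [-1.     0.    -0.002]]
```

Emit:
{"op": "move_arm", "data": {"commands": [0, 0, 0, 0.95, 0, 0, 0, 0.95, 0, 0, 0, 0.95, 0, 0.75, -1, 0, 0, 0.75, -1, 0, 0, 0.75, -1, 0, 0, 0.75, -1, 0, 0, 0.75, -1, 0, 0, 0.75, -1, 0, 0, 0.75, -1, 0, 0, 0.75, -1, 0, 0, 0.75, -1, 0, 0, 0.75, -1, 0, 0, 0.75, -1, 0, 0, 0.75, -1, 0, 0, 0.75, -1, 0, 0, 0.75, -1, 0, 0, 0.75, -1, 0, 0, 0.75, -1, 0, 0, 0.75, -1, 0], "jaw": 0, "force": 40}}

```text
time: 2.65
eef_pos: [0.4851, -0.2286, 0.245]
tcp_rot: [-0.5, -0.5, 0.5, -0.5]
contact_force: [-0.4, -0.4, 0.4]
opening: 0.003
```

Emit:
{"op": "move_arm", "data": {"commands": [0.5, 0.75, -1, 0, 1, 0.75, -1, 0, 1, 0.75, -1, 0, 1, 0, 0, 0, 1, 0, 0, 0, 0, 0, 0, 0]}}

```text
time: 3.4
eef_pos: [0.5393, -0.1537, 0.1301]
tcp_rot: [0.499, 0.502, -0.501, 0.498]
contact_force: [-0.1, 0.2, 0.5]
opening: 0.002
```

```bash
python3 - <<'E'
from h import *
K,E=cam("wrist");im=ctrl.read_camera("wrist");cv2.imwrite("pics/w1.png",im[:,:,::-1])
np.savez("w1.npz",K=K,E=E);print(ctrl.get_state()['eef_pos'])
for n,p in dict(outer=(.541,-.091,.046),stop=(.542,.135,.046),axis=(.601,.054,.072)).items(): print(n,proj(K,E,p))
E
```

```text
[ 0.54035797 -0.15437319  0.13193089]
outer [187.86559057 218.36755654]
stop [-153.01215377  217.06045859]
axis [-102.14714311  127.61480745]
```

View pics/w1.png

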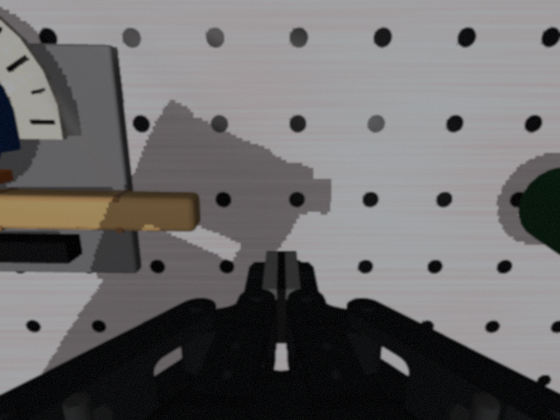

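The wrist view shows the pine perch's outer end at (200,211), with the shut fingers at (281,260).

```bash
python3 - <<'E'
from h import *
d=np.load("w1.npz");K,E=d['K'],d['E']
for u,v,z in [(199,195,.046),(199,229,.046),(199,229,.024),(120,190,.046),(120,227,.046)]: print(u,v,onz(K,E,u,v,z))
im=cv2.imread("pics/w1.png")[170:280,0:260];cv2.imwrite("pics/w1c.png",cv2.resize(im,None,fx=3,fy=3))
E
```

```text
199 195 [ 0.5569023  -0.09946705  0.046     ]
199 229 [ 0.53354403 -0.09784656  0.046     ]
199 229 [ 0.52561262 -0.09213145  0.024     ]
120 190 [ 0.56026051 -0.04867324  0.046     ]
120 227 [ 0.53497208 -0.04526265  0.046     ]
```

View pics/w1c.png

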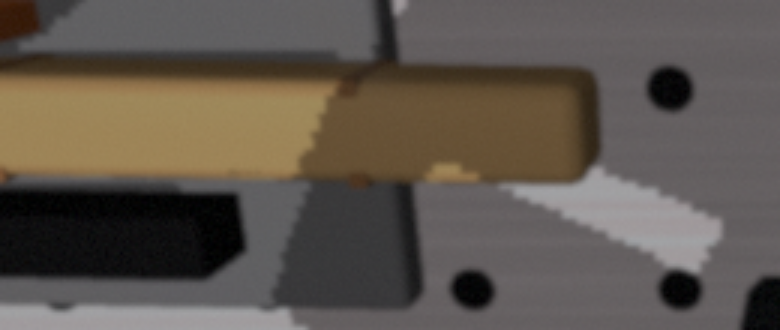

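Emit:
{"op": "move_arm", "data": {"commands": [1, 0.1, 0, 0, 1, 0, 0, 0, 1, 0, 0, 0, 0.4, 0, -0.2, 0, 0, 0, -0.5, 0, 0, 0, -0.5, 0, 0, 0, -0.3, 0, 0, 0, -0.3, 0, 0, 0, 0, 0]}}

```text
time: 4.58
eef_pos: [0.5437, -0.1091, 0.0481]
tcp_rot: [0.5, 0.5, -0.5, 0.5]
contact_force: [0.5, -0.4, -0.3]
opening: -0.0
```

```bash
python3 - <<'E'
from h import *
K,E=cam("wrist");im=ctrl.read_camera("wrist");cv2.imwrite("pics/w2.png",im[:,:,::-1]);print(ctrl.get_state()['eef_pos'],ctrl.get_state()['contact_force'])
E
```

```text
[ 0.54369229 -0.10948008  0.04803748] [-0.51964791  0.14220635  0.67568337]
```

View pics/w2.png

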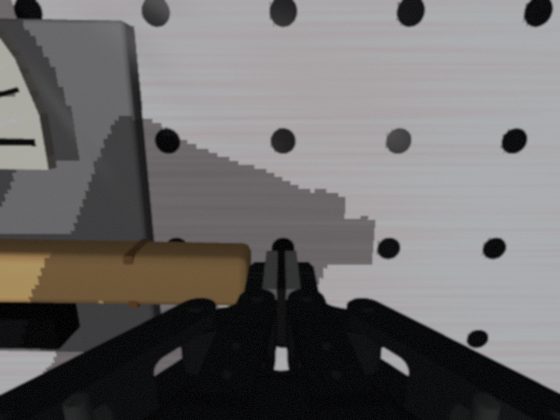

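The fingers stand just behind the perch end (250,270) with a gap of a few pixels. I push now.

Emit:
{"op": "move_arm", "data": {"commands": [0, 0, -0.2, 0, 0, 0, -0.2, 0, 0, 0, -0.2, 0, 0, 0, -0.2, 0, 0, 0, -0.2, 0, 0, 0, 0, 0]}}

```text
time: 5.38
eef_pos: [0.5434, -0.084, 0.0476]
tcp_rot: [0.5, 0.5, -0.5, 0.5]
contact_force: [0.4, -0.8, 0.6]
opening: -0.0
```

Emit:
{"op": "move_arm", "data": {"commands": [0, 0, -0.1, 0, 0, 0, -0.08, 0, 0, 0, 0, 0]}}

```text
time: 5.75
eef_pos: [0.5435, -0.08, 0.0477]
tcp_rot: [0.5, 0.5, -0.5, 0.5]
contact_force: [0.3, 0.7, -0.0]
opening: -0.001
```

```bash
python3 - <<'E'
from h import *
im=ctrl.read_camera("top");cv2.imwrite("pics/t2.png",cv2.resize(im[125:205,245:350,::-1],None,fx=7,fy=7,interpolation=cv2.INTER_CUBIC));print(ctrl.get_state()['eef_pos'],ctrl.get_state()['contact_force'])
im=ctrl.read_camera("side");cv2.imwrite("pics/s2.png",cv2.resize(im[180:255,205:300,::-1],None,fx=7,fy=7,interpolation=cv2.INTER_CUBIC))
E
```

```text
[ 0.54351469 -0.08007295  0.04775125] [-0.20899804  0.60283115 -0.69572471]
```

View pics/s2.png

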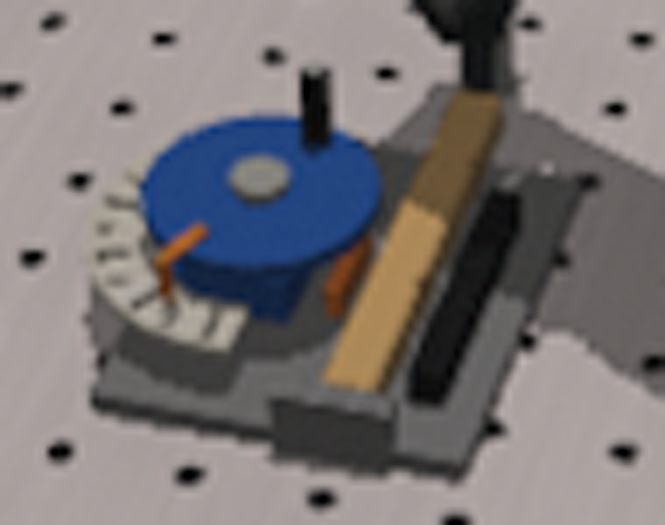

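View pics/t2.png

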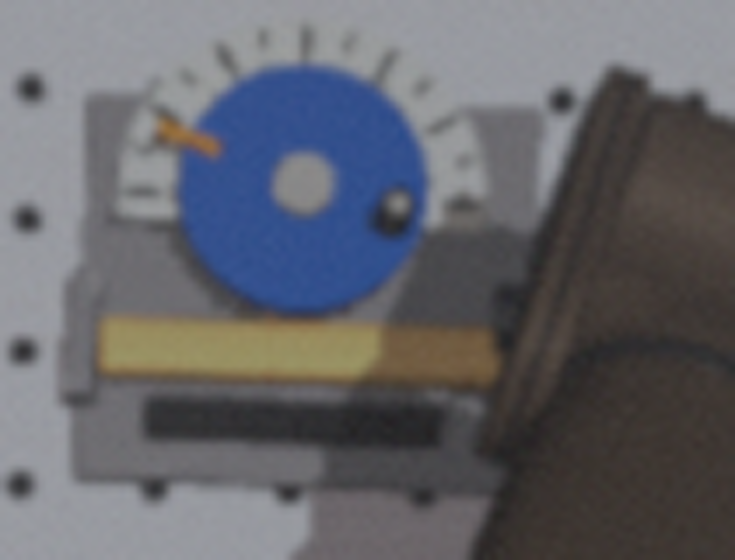

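The perch end is nearly at the stop: only a sliver of gap at (98,345) in the top crop. I continue in small steps until contact force shows.

Emit:
{"op": "move_arm", "data": {"commands": [0, 0, -0.06, 0, 0, 0, 0, 0]}}

```text
time: 6.1
eef_pos: [0.5438, -0.0794, 0.048]
tcp_rot: [0.5, 0.499, -0.5, 0.5]
contact_force: [-0.9, -4.5, -0.0]
opening: 0.002
```

Emit:
{"op": "move_arm", "data": {"commands": [0, 0, -0.06, 0, 0, 0, 0, 0]}}

```text
time: 6.35
eef_pos: [0.5443, -0.0792, 0.0485]
tcp_rot: [0.499, 0.499, -0.501, 0.502]
contact_force: [-0.8, -8.0, -0.2]
opening: 0.007
```

Contact with the stop: 8 N, and the tool no longer advances. Now I hold, back off and rise.

Emit:
{"op": "move_arm", "data": {"commands": [0, 0, 0, 0, 0, 0, 0, 0, 0, 0, 0.5, 0, 0, 0, 0.5, 0, -1, 0, 0, -1, -1, 0, 0, -1, -1, 0, 0, -1, -1, 0, 0, -1, -1, 0, -0.5, -1, 0, 0, 0, -1, 0, 0, 0, -1, 0, 0, 0, -1, 0, 0, 0, -1, 0, 0, 0, -1, 0, 0, 0, -1, 0, 0, 0, -1, 0, 0, 0, -1, 0, 0, 0, -0.6], "jaw": 50}}

```text
time: 8.6
eef_pos: [0.539, -0.0895, 0.1725]
tcp_rot: [0.135, 0.695, -0.134, 0.694]
contact_force: [-0.1, -0.1, 0.7]
opening: 0.587
```

```bash
python3 - <<'E'
from h import *
s=ctrl.get_state();print(s['time'],s['qpos'],s['eef_pos'],R.from_quat(s['tcp_rot']).as_matrix().round(3))
K,E=cam("wrist");im=ctrl.read_camera("wrist");cv2.imwrite("pics/w3.png",im[:,:,::-1])
im=ctrl.read_camera("top");cv2.imwrite("pics/t3full.png",im[:,:,::-1]);cv2.imwrite("pics/t3.png",cv2.resize(im[125:205,245:350,::-1],None,fx=7,fy=7,interpolation=cv2.INTER_CUBIC))
E
```

```text
8.6 [-3.50999398e-01  7.74657644e-02  1.95647813e+00  1.77076541e-03
  1.10906259e+00  3.11839015e-02] [ 0.53901885 -0.08951933  0.17246848] [[-0.001  0.374  0.928]
 [ 0.002  0.928 -0.374]
 [-1.     0.002 -0.001]]
```

View pics/w3.png

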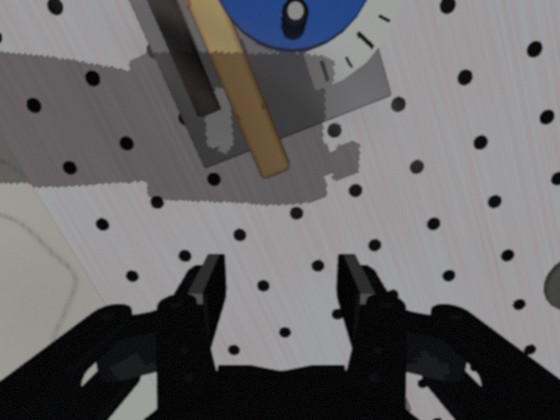

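View pics/t3.png

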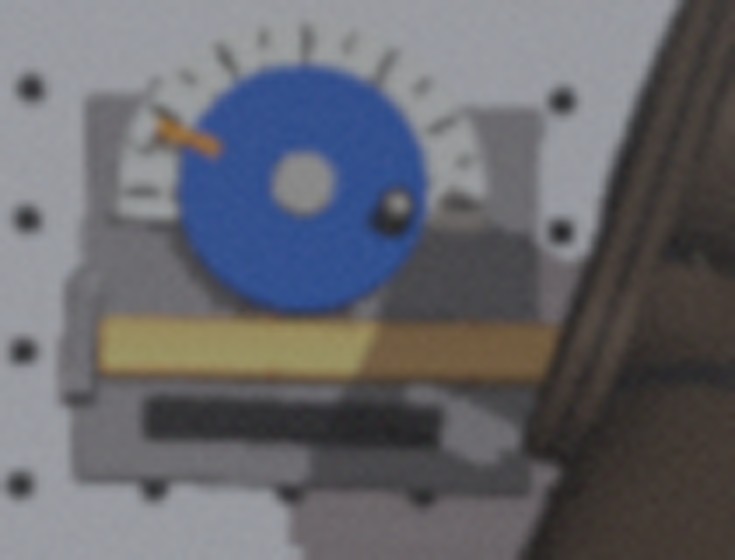

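The perch now meets the stop (98,345). In the wrist view the peg top is at (295,11).

```bash
python3 - <<'E'
from h import *
K,E=cam("wrist");print(onz(K,E,295,11,.108))
s=ctrl.get_state();M=R.from_quat(s['tcp_rot']).as_matrix()
for t in [(.587,.020,.0)]: 
  d=np.array(t)-s['eef_pos'];d[2]=0;print(M.T@d/.025)
E
```

```text
[0.59087608 0.01877213 0.108     ]
[0.00556178 4.78577994 0.13004698]
```

Emit:
{"op": "move_arm", "data": {"commands": [0, 1, 0.03, 0, 0, 1, 0.03, 0, 0, 1, 0.03, 0, 0, 0.8, 0.03, 0, 0, 0, 0, 0]}}

```text
time: 9.32
eef_pos: [0.5779, -0.0024, 0.1727]
tcp_rot: [0.135, 0.694, -0.135, 0.694]
contact_force: [0.5, 0.3, -0.3]
opening: 0.585
```

```bash
python3 - <<'E'
from h import *
s=ctrl.get_state();print(s['eef_pos'])
K,E=cam("wrist");im=ctrl.read_camera("wrist");cv2.imwrite("pics/w4.png",im[:,:,::-1]);np.savez("w4.npz",K=K,E=E)
hsv=cv2.cvtColor(im,cv2.COLOR_RGB2HSV);m=cv2.inRange(hsv,(105,120,40),(125,255,255))
print(proj(K,E,(.587,.02,.108)),proj(K,E,(.601,.0545,.072)))
E
```

```text
[ 0.57793536 -0.00235262  0.17267994]
[280.8550361  193.71589585] [280.99194867 125.96927355]
```

View pics/w4.png

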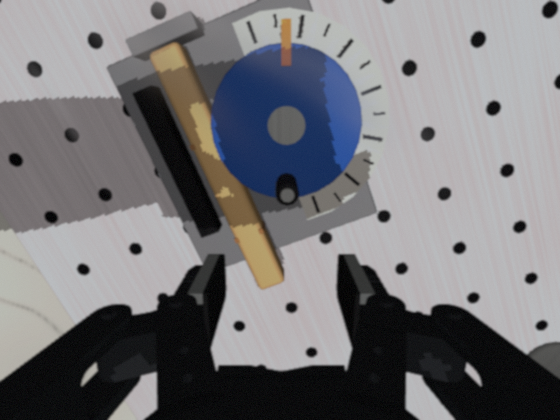

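The hub is at (287,125), the peg top at (288,195) and the pointer tip at (287,19), all in line with the tool's y.

```bash
python3 - <<'E'
from h import *
d=np.load("w4.npz");K,E=d['K'],d['E']
im=cv2.imread("pics/w4.png")
cv2.imwrite("pics/w4c.png",cv2.resize(im[0:300,90:400],None,fx=2,fy=2,interpolation=cv2.INTER_CUBIC))
s=ctrl.get_state();M=R.from_quat(s['tcp_rot']).as_matrix()
for n,u,v,z in [("hub",287,125,.073),("peg",288,195,.108),("ptr",287,19,.072)]:
  p=onz(K,E,u,v,z);print(n,p,(M.T@(p-s['eef_pos'])/.025).round(2))
E
```

```text
hub [0.60490119 0.05363502 0.073     ] [3.99 2.51 0.16]
peg [0.59060611 0.01770611 0.108     ] [2.59 0.97 0.17]
ptr [0.62809814 0.11179575 0.072     ] [4.02 5.02 0.15]
```

View pics/w4c.png

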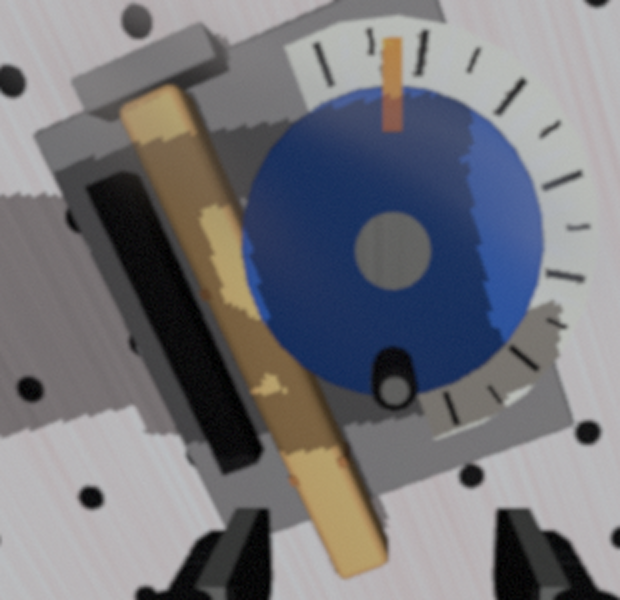

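Emit:
{"op": "move_arm", "data": {"commands": [0, 0.95, 0.1, 0, 1, 0, 0, 0, 1, 0, 0, 0, 1, 0, 0, 0, 0.15, 0, 0, 0, 0, 0, 0, 0]}}

```text
time: 10.12
eef_pos: [0.5892, 0.017, 0.0945]
tcp_rot: [0.135, 0.694, -0.136, 0.694]
contact_force: [0.4, -0.0, 0.1]
opening: 0.587
```

```bash
python3 - <<'E'
from h import *
s=ctrl.get_state();print(s['eef_pos'],s['contact_force'])
K,E=cam("wrist");im=ctrl.read_camera("wrist");cv2.imwrite("pics/w5.png",im[:,:,::-1]);np.savez("w5.npz",K=K,E=E)
E
```

```text
[0.58915158 0.01697561 0.09450648] [ 0.43876409 -0.04662039  0.10618728]
```

View pics/w5.png

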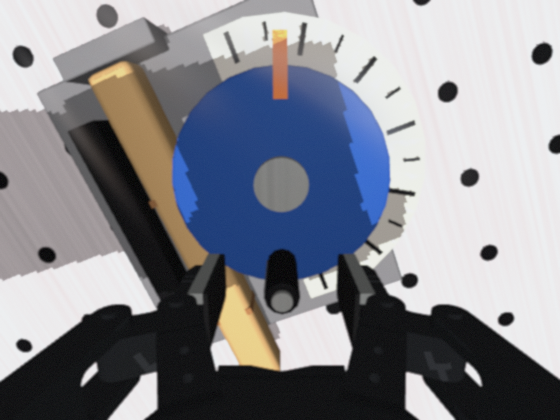

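The peg (282,300) is centred between the fingers (224 and 338).

```bash
python3 - <<'E'
from h import *
d=np.load("w5.npz");K,E=d['K'],d['E']
s=ctrl.get_state();M=R.from_quat(s['tcp_rot']).as_matrix()
for n,u,v,z in [("hub",281,185,.073),("peg",282,300,.108),("ptr",280,33,.072)]:
  p=onz(K,E,u,v,z);print(n,p,(M.T@(p-s['eef_pos'])/.025).round(2))
E
```

```text
hub [0.60383966 0.05263715 0.073     ] [ 0.89  1.53 -0.01]
peg [0.58995856 0.01750337 0.108     ] [-0.51  0.02  0.01]
ptr [0.62712317 0.11092106 0.072     ] [ 0.93  4.04 -0.02]
```

Emit:
{"op": "move_arm", "data": {"commands": [0, 0, 0, 0, 0, 0, 0, 0, 0, 0, 0, 0, 0, 0, 0, 0, 0, 0, 0, 0, 0, 0, 0, 0], "jaw": 0, "force": 40}}

```text
time: 10.92
eef_pos: [0.5897, 0.0174, 0.0951]
tcp_rot: [0.135, 0.694, -0.135, 0.695]
contact_force: [-1.5, -1.0, 4.8]
opening: 0.15
```

Gripped. Five 5° steps with dwell, then I read the state.

Emit:
{"op": "move_arm", "data": {"commands": [0, 0.006, -0.133, 1, 0, 0.006, -0.133, 1, 0, 0.006, -0.133, 1, 0, 0.006, -0.133, 1, 0, 0.006, -0.133, 1, 0, 0, 0, 0]}}

```text
time: 11.68
eef_pos: [0.5774, 0.0253, 0.0952]
tcp_rot: [0.282, 0.646, -0.283, 0.651]
contact_force: [3.0, -4.8, 2.5]
opening: 0.147
```

```bash
cat > log.py <<'E'
from h import *
import sys
s=ctrl.get_state();c=np.array([.6038,.0526])
M=R.from_quat(s['tcp_rot']).as_matrix();v=s['eef_pos'][:2]-c;th=np.arctan2(v[1],v[0]);t=np.array([np.sin(th),-np.cos(th)])
f=s['contact_force'][:2];r=np.linalg.norm(v)
yaw=np.degrees(np.arctan2(-M[1,1],-M[0,1]))
print("t %.2f turn %.1f r %.1fmm toolyaw %.1f Ftan(res) %.1f Frad %.1f Fz %.1f Tz %.2f tau %.3f j6 %.2f"%(s['time'],(-112-np.degrees(th)+180)%360-180,r*1e3,yaw,-f@t,f@v/r,s['contact_force'][2],s['wrist_torque'][2],-f@t*r,s['qpos'][5]))
if len(sys.argv)>1:
    im=ctrl.read_camera("wrist");cv2.imwrite(f"pics/{sys.argv[1]}.png",im[:,:,::-1])
E
python3 log.py
```

```text
t 11.68 turn 22.0 r 38.0mm toolyaw -137.1 Ftan(res) 5.5 Frad 1.3 Fz 2.5 Tz -0.04 tau 0.208 j6 0.69
```

Emit:
{"op": "move_arm", "data": {"commands": [0, 0.006, -0.133, 1, 0, 0, 0, 0]}}

```text
time: 11.92
eef_pos: [0.5752, 0.0276, 0.0952]
tcp_rot: [0.31, 0.633, -0.311, 0.638]
contact_force: [3.1, -5.0, 3.3]
opening: 0.146
```

```bash
python3 log.py w6
```

```text
t 11.93 turn 26.9 r 38.0mm toolyaw -142.0 Ftan(res) 5.8 Frad 0.9 Fz 3.3 Tz -0.01 tau 0.220 j6 0.78
```

View pics/w6.png

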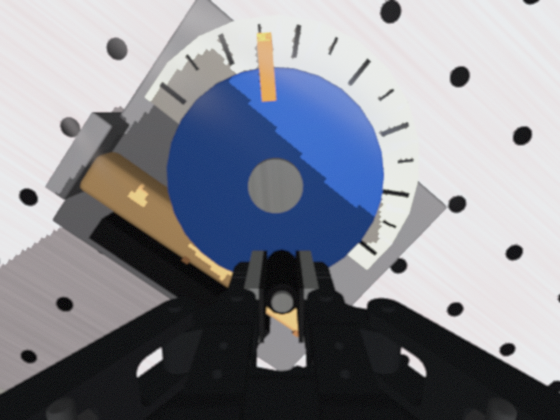

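The pointer (264,36) lags the tool yaw by about 4°, which agrees with the TCP-based turn. I go on.

Emit:
{"op": "move_arm", "data": {"commands": [0, 0.006, -0.133, 1, 0, 0, 0, 0]}}

```text
time: 12.22
eef_pos: [0.573, 0.0302, 0.0952]
tcp_rot: [0.337, 0.619, -0.338, 0.623]
contact_force: [1.4, -5.5, 2.3]
opening: 0.146
```

```bash
python3 log.py; python3 - <<'E'
from h import *
a=cv2.resize(ctrl.read_camera("side")[180:255,205:300,::-1],None,fx=5,fy=5,interpolation=cv2.INTER_CUBIC)
b=cv2.resize(ctrl.read_camera("top")[125:205,245:310,::-1],None,fx=5,fy=5,interpolation=cv2.INTER_CUBIC)
o=np.zeros((400,800,3),np.uint8);o[:a.shape[0],:475]=a;o[:,475:]=b;cv2.imwrite("pics/m1.png",o)
E
```

```text
t 12.22 turn 32.0 r 38.0mm toolyaw -147.0 Ftan(res) 5.3 Frad 2.1 Fz 2.3 Tz 0.02 tau 0.202 j6 0.88
```

View pics/m1.png

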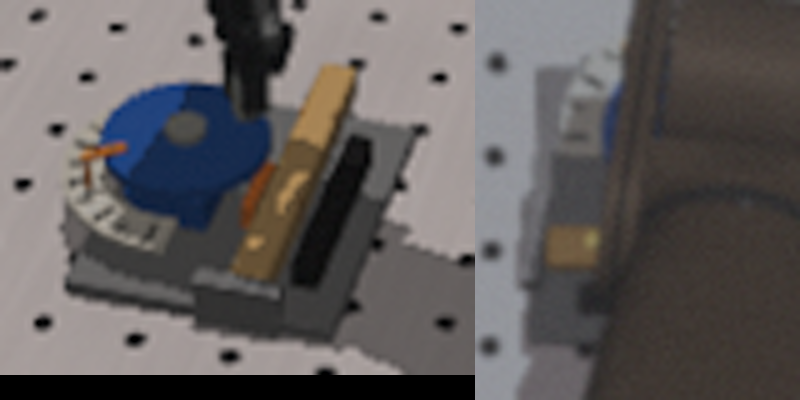

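The side view shows the pad close to the perch and a clear gap between perch and block. I go on.

Emit:
{"op": "move_arm", "data": {"commands": [0, 0.006, -0.133, 1, 0, 0.006, -0.133, 1, 0, 0, 0, 0]}}

```text
time: 12.7
eef_pos: [0.5695, 0.036, 0.0951]
tcp_rot: [0.39, 0.588, -0.391, 0.591]
contact_force: [-0.1, -6.2, 3.5]
opening: 0.15
```

```bash
cat >> log.py <<'E'
if len(sys.argv)>2:
    im=ctrl.read_camera("side")
    cv2.imwrite(f"pics/{sys.argv[2]}.png",cv2.resize(im[180:255,205:300,::-1],None,fx=6,fy=6,interpolation=cv2.INTER_CUBIC))
E
python3 log.py w7 s7
```

```text
t 12.70 turn 42.2 r 38.1mm toolyaw -157.0 Ftan(res) 5.6 Frad 2.8 Fz 3.5 Tz 0.01 tau 0.212 j6 1.06
```

View pics/s7.png

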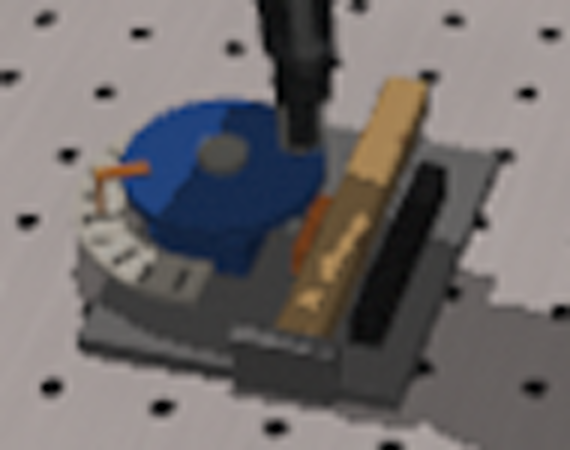

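View pics/w7.png

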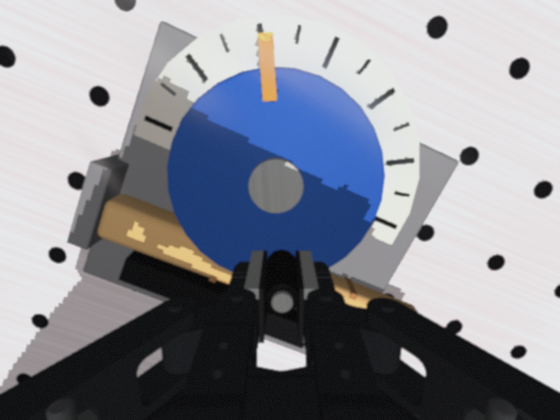

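A gap between perch and block is still visible in the side view (between x=345 and 365 at y=280). I go on.

Emit:
{"op": "move_arm", "data": {"commands": [0, 0.006, -0.133, 1, 0, 0, 0, 0]}}

```text
time: 13.05
eef_pos: [0.5681, 0.0391, 0.0951]
tcp_rot: [0.415, 0.57, -0.416, 0.574]
contact_force: [-0.1, -6.3, 4.7]
opening: 0.145
```

```bash
python3 log.py w8 s8
```

```text
t 13.05 turn 47.3 r 38.2mm toolyaw -162.0 Ftan(res) 5.8 Frad 2.4 Fz 4.7 Tz 0.00 tau 0.221 j6 1.15
```

Emit:
{"op": "move_arm", "data": {"commands": [0, 0.006, -0.133, 1, 0, 0, 0, 0]}}

```text
time: 13.4
eef_pos: [0.567, 0.0423, 0.0951]
tcp_rot: [0.439, 0.552, -0.441, 0.555]
contact_force: [-1.1, -7.0, 5.9]
opening: 0.15
```

```bash
python3 log.py w9 s9
```

```text
t 13.40 turn 52.4 r 38.2mm toolyaw -167.0 Ftan(res) 6.4 Frad 2.9 Fz 5.9 Tz -0.01 tau 0.245 j6 1.25
```

View pics/s9.png

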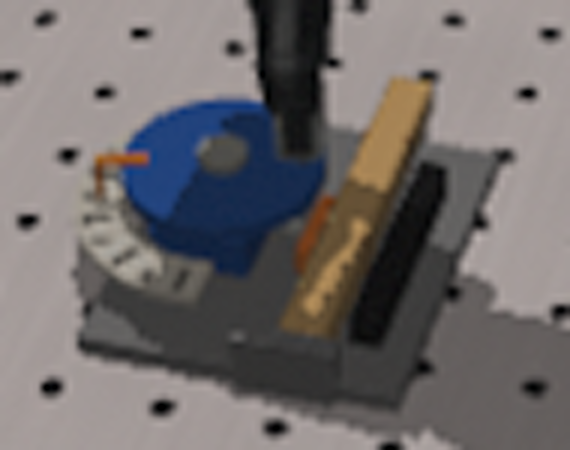

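The perch–block gap in the side view is nearly unchanged, and the forces are noisy, so I average several readings per stop.

```bash
cat > log2.py <<'E'
from h import *
import sys
c=np.array([.6038,.0526]);F=[];P=[]
n=sys.argv[1]
for i in range(8):
    if i%2==0: K,E=cam("wrist")
    im=ctrl.read_camera("side" if i%2 else "wrist")
    if i==0: cv2.imwrite(f"pics/w{n}.png",im[:,:,::-1])
    if i==1: cv2.imwrite(f"pics/s{n}.png",cv2.resize(im[180:255,205:300,::-1],None,fx=6,fy=6,interpolation=cv2.INTER_CUBIC))
    s=ctrl.get_state();F.append(s['contact_force']);P.append(s['eef_pos'])
f=np.mean(F,0);p=np.mean(P,0)
v=p[:2]-c;th=np.arctan2(v[1],v[0]);t=np.array([np.sin(th),-np.cos(th)]);r=np.linalg.norm(v)
l="t %.2f turn %.1f r %.1f Ftan %.2f +-%.2f Frad %.1f Fz %.1f tau %.3f"%(s['time'],(-112-np.degrees(th)+180)%360-180,r*1e3,-f[:2]@t,np.std(np.array(F)[:,:2]@t)/8**.5,f[:2]@v/r,f[2],-f[:2]@t*r)
print(l);open("log.txt","a").write(l+"\n")
E
python3 log2.py 10
```

```text
t 13.90 turn 52.4 r 38.2 Ftan 5.98 +-0.26 Frad 2.7 Fz 5.2 tau 0.228
```

Emit:
{"op": "move_arm", "data": {"commands": [0, 0.006, -0.133, 1, 0, 0, 0, 0]}}

```text
time: 14.15
eef_pos: [0.5662, 0.0457, 0.0951]
tcp_rot: [0.463, 0.532, -0.465, 0.535]
contact_force: [-2.5, -7.0, 5.8]
opening: 0.148
```

```bash
python3 log2.py 11
```

```text
t 14.55 turn 57.6 r 38.2 Ftan 5.96 +-0.21 Frad 2.7 Fz 6.1 tau 0.228
```

View pics/w11.png

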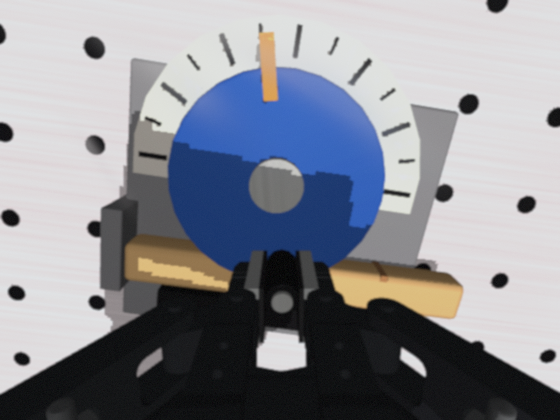

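View pics/s11.png

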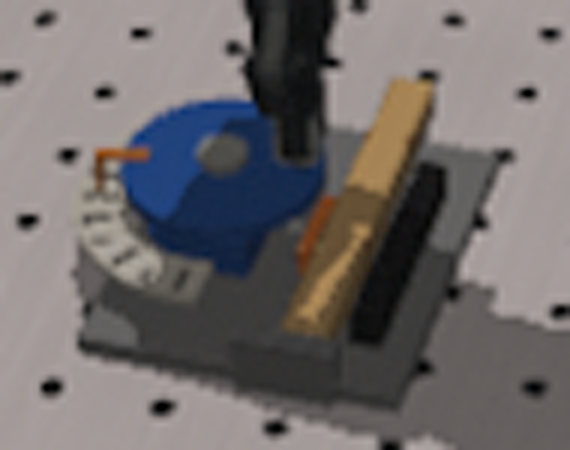

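The perch has begun to shift slightly towards the block and a gap remains. I go on.

Emit:
{"op": "move_arm", "data": {"commands": [0, 0.006, -0.133, 1, 0, 0, 0, 0]}}

```text
time: 14.8
eef_pos: [0.5657, 0.0491, 0.0951]
tcp_rot: [0.486, 0.512, -0.488, 0.514]
contact_force: [-2.2, -6.4, 5.5]
opening: 0.149
```

```bash
python3 log2.py 12
```

```text
t 15.20 turn 62.7 r 38.3 Ftan 5.89 +-0.15 Frad 2.8 Fz 6.5 tau 0.225
```

Emit:
{"op": "move_arm", "data": {"commands": [0, 0.006, -0.133, 1, 0, 0, 0, 0]}}

```text
time: 15.45
eef_pos: [0.5655, 0.0525, 0.0951]
tcp_rot: [-0.508, -0.49, 0.51, -0.492]
contact_force: [-2.5, -6.1, 6.3]
opening: 0.149
```

```bash
python3 log2.py 13
```

```text
t 15.85 turn 67.8 r 38.3 Ftan 5.94 +-0.17 Frad 3.1 Fz 6.7 tau 0.227
```

View pics/s13.png

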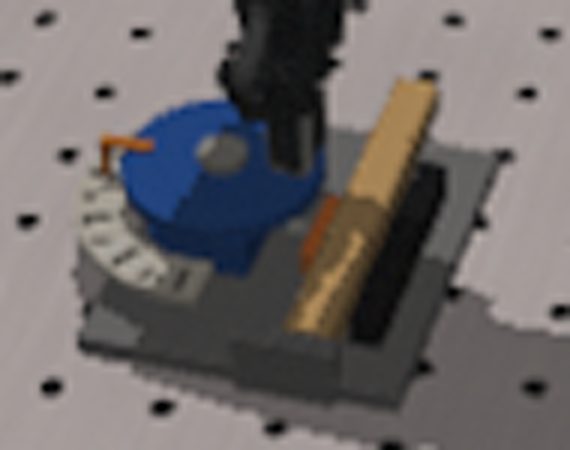

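The torque is flat at 0.226 and the gap is closing, so the bite is near.

Emit:
{"op": "move_arm", "data": {"commands": [0, 0.006, -0.133, 1, 0, 0, 0, 0]}}

```text
time: 16.1
eef_pos: [0.5656, 0.0559, 0.0951]
tcp_rot: [-0.529, -0.468, 0.531, -0.469]
contact_force: [-3.9, -5.6, 6.8]
opening: 0.151
```

```bash
python3 log2.py 14
```

```text
t 16.50 turn 72.9 r 38.4 Ftan 5.90 +-0.14 Frad 2.9 Fz 7.4 tau 0.226
```

Emit:
{"op": "move_arm", "data": {"commands": [0, 0.006, -0.133, 1, 0, 0, 0, 0]}}

```text
time: 16.75
eef_pos: [0.566, 0.0593, 0.0951]
tcp_rot: [-0.548, -0.444, 0.551, -0.446]
contact_force: [-3.6, -5.7, 8.2]
opening: 0.142
```

```bash
python3 log2.py 15
```

```text
t 17.15 turn 78.0 r 38.4 Ftan 6.15 +-0.14 Frad 2.4 Fz 7.4 tau 0.236
```

View pics/s15.png

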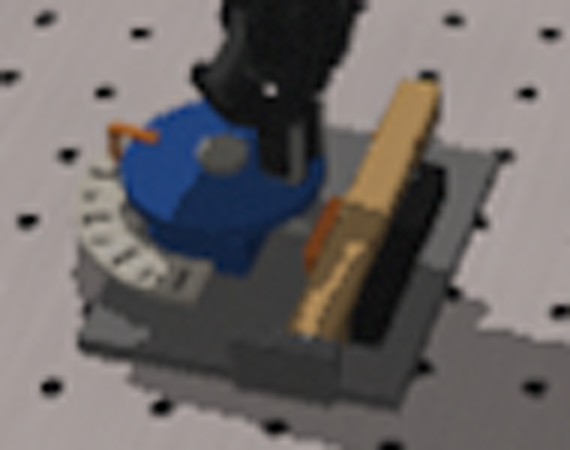

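Emit:
{"op": "move_arm", "data": {"commands": [0, 0.006, -0.133, 1, 0, 0, 0, 0]}}

```text
time: 17.4
eef_pos: [0.5667, 0.0626, 0.0951]
tcp_rot: [-0.567, -0.42, 0.57, -0.421]
contact_force: [-4.8, -5.1, 8.0]
opening: 0.148
```

```bash
python3 log2.py 16
```

```text
t 17.80 turn 83.1 r 38.4 Ftan 5.94 +-0.13 Frad 2.6 Fz 8.0 tau 0.228
```

Emit:
{"op": "move_arm", "data": {"commands": [0, 0.006, -0.133, 1, 0, 0, 0, 0]}}

```text
time: 18.05
eef_pos: [0.5677, 0.0659, 0.0951]
tcp_rot: [-0.585, -0.395, 0.588, -0.396]
contact_force: [-4.4, -5.0, 8.5]
opening: 0.146
```

```bash
python3 log2.py 17; python3 - <<'E'
import cv2,numpy as np
for n in range(10,18):
    im=cv2.imread(f"pics/s{n}.png");h=cv2.cvtColor(im,cv2.COLOR_BGR2HSV)
    m=cv2.inRange(h,(12,70,50),(28,255,255));m[:, :270]=0
    xs=[]
    for v in range(110,330,4):
        x=np.where(m[v])[0]
        if len(x)>8: xs.append((v,x.max()))
    xs=np.array(xs);print(n,[round(np.mean(xs[(xs[:,0]>=a)&(xs[:,0]<a+40),1]),1) for a in (110,150,200,240,280)])
E
```

```text
t 18.45 turn 88.2 r 38.5 Ftan 6.08 +-0.15 Frad 2.6 Fz 7.9 tau 0.234
10 [np.float64(421.5), np.float64(405.5), np.float64(385.2), np.float64(369.9), np.float64(352.8)]
11 [np.float64(423.4), np.float64(408.3), np.float64(388.0), np.float64(371.0), np.float64(353.7)]
12 [np.float64(425.1), np.float64(410.9), np.float64(389.0), np.float64(370.9), np.float64(353.7)]
13 [np.float64(426.4), np.float64(412.3), np.float64(388.8), np.float64(370.9), np.float64(353.6)]
14 [np.float64(428.9), np.float64(413.0), np.float64(389.0), np.float64(370.9), np.float64(353.7)]
15 [np.float64(431.1), np.float64(414.1), np.float64(389.4), np.float64(371.3), np.float64(354.0)]
16 [np.float64(432.8), np.float64(414.8), np.float64(390.0), np.float64(371.9), np.float64(354.6)]
17 [np.float64(435.1), np.float64(416.3), np.float64(391.1), np.float64(372.6), np.float64(355.0)]
```

View pics/s17.png

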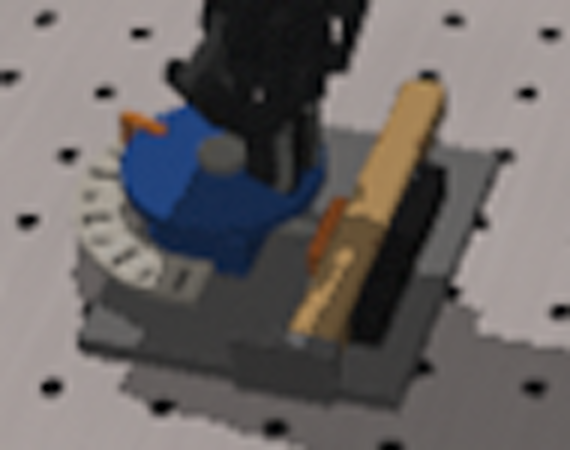

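The outer end of the perch still moves by about 2 px per step, so it has not bitten yet.

Emit:
{"op": "move_arm", "data": {"commands": [0, 0.006, -0.133, 1, 0, 0, 0, 0]}}

```text
time: 18.7
eef_pos: [0.5689, 0.069, 0.095]
tcp_rot: [-0.602, -0.369, 0.604, -0.37]
contact_force: [-5.0, -4.3, 8.5]
opening: 0.151
```

```bash
python3 log2.py 18
```

```text
t 19.10 turn 93.2 r 38.5 Ftan 6.13 +-0.20 Frad 2.3 Fz 8.4 tau 0.236
```

Emit:
{"op": "move_arm", "data": {"commands": [0, 0.006, -0.133, 1, 0, 0, 0, 0]}}

```text
time: 19.35
eef_pos: [0.5704, 0.0719, 0.095]
tcp_rot: [-0.617, -0.342, 0.62, -0.343]
contact_force: [-5.1, -5.2, 8.9]
opening: 0.155
```

```bash
python3 log2.py 19; cat > pe.py <<'E'
import cv2,numpy as np,sys
for n in range(int(sys.argv[1]),int(sys.argv[2])):
    im=cv2.imread(f"pics/s{n}.png");h=cv2.cvtColor(im,cv2.COLOR_BGR2HSV)
    m=cv2.inRange(h,(12,70,50),(28,255,255));m[:, :270]=0
    xs=[]
    for v in range(86,330,4):
        x=np.where(m[v])[0]
        if len(x)>8: xs.append((v,x.max()))
    xs=np.array(xs);print(n,[round(float(np.mean(xs[(xs[:,0]>=a)&(xs[:,0]<a+30),1])),1) for a in (86,110,150,200,240,280)])
E
python3 pe.py 15 20
```

```text
t 19.75 turn 98.1 r 38.6 Ftan 6.39 +-0.21 Frad 2.2 Fz 8.9 tau 0.247
15 [437.9, 432.5, 416.0, 392.0, 374.1, 356.6]
16 [439.5, 434.0, 416.6, 392.6, 374.6, 357.1]
17 [442.5, 436.2, 418.2, 394.0, 375.4, 357.6]
18 [443.9, 438.9, 419.4, 394.1, 375.4, 357.6]
19 [443.6, 438.8, 419.4, 394.0, 375.6, 357.6]
```

View pics/s19.png

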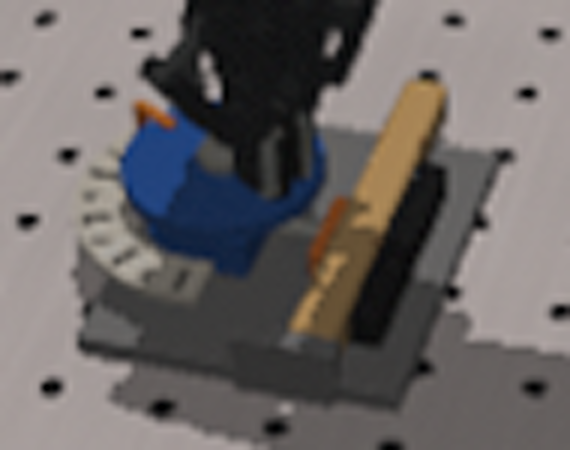

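View pics/w19.png

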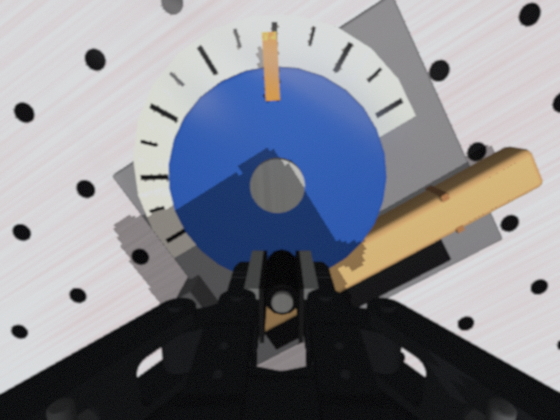

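The perch edge stopped moving between the 93° and 98° readings and the torque starts to rise, so the bite is at about 93–95°. The target is a wheel turn of about 124°.

Emit:
{"op": "move_arm", "data": {"commands": [0, 0.006, -0.133, 1, 0, 0.006, -0.133, 1, 0, 0, 0, 0]}}

```text
time: 20.12
eef_pos: [0.5741, 0.0773, 0.095]
tcp_rot: [-0.644, -0.287, 0.648, -0.288]
contact_force: [-5.9, -5.1, 9.4]
opening: 0.149
```

```bash
python3 log2.py 20
```

```text
t 20.52 turn 107.8 r 38.6 Ftan 7.70 +-0.18 Frad 2.4 Fz 9.7 tau 0.297
```

Emit:
{"op": "move_arm", "data": {"commands": [0, 0.006, -0.133, 1, 0, 0.006, -0.133, 1, 0, 0, 0, 0]}}

```text
time: 20.9
eef_pos: [0.5786, 0.0819, 0.095]
tcp_rot: [-0.667, -0.23, 0.671, -0.23]
contact_force: [-7.5, -4.7, 9.7]
opening: 0.148
```

```bash
python3 log2.py 21;python3 pe.py 17 22
```

```text
t 21.30 turn 117.3 r 38.7 Ftan 8.51 +-0.10 Frad 1.5 Fz 10.7 tau 0.329
17 [442.5, 436.2, 418.2, 394.0, 375.4, 357.6]
18 [443.9, 438.9, 419.4, 394.1, 375.4, 357.6]
19 [443.6, 438.8, 419.4, 394.0, 375.6, 357.6]
20 [443.8, 438.8, 419.4, 394.0, 375.7, 357.4]
21 [443.8, 438.8, 419.1, 394.0, 375.9, 357.6]
```

View pics/w21.png

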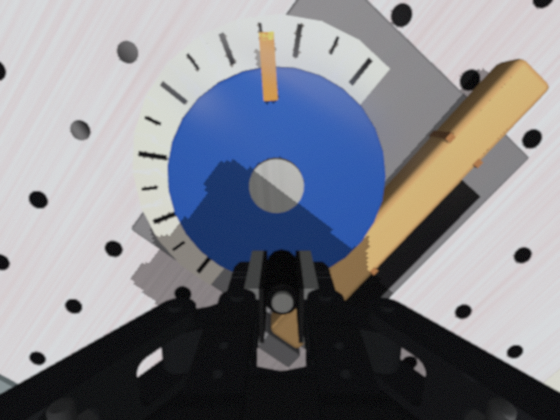

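The fit to the torque puts the bite at about 93.7° (0.231 Nm baseline, 0.25 Nm/rad). About 6° more.

Emit:
{"op": "move_arm", "data": {"commands": [0, 0.006, -0.133, 1, 0, 0.002, -0.045, 0.3, 0, 0, 0, 0]}}

```text
time: 21.68
eef_pos: [0.5817, 0.0844, 0.095]
tcp_rot: [-0.678, -0.192, 0.683, -0.192]
contact_force: [-9.6, -4.3, 11.4]
opening: 0.148
```

```bash
python3 log2.py 22;python3 pe.py 21 23
```

```text
t 22.07 turn 123.2 r 38.7 Ftan 9.96 +-0.10 Frad 1.7 Fz 11.7 tau 0.386
21 [443.8, 438.8, 419.1, 394.0, 375.9, 357.6]
22 [443.8, 438.8, 419.4, 394.3, 376.0, 357.6]
```

View pics/w22.png

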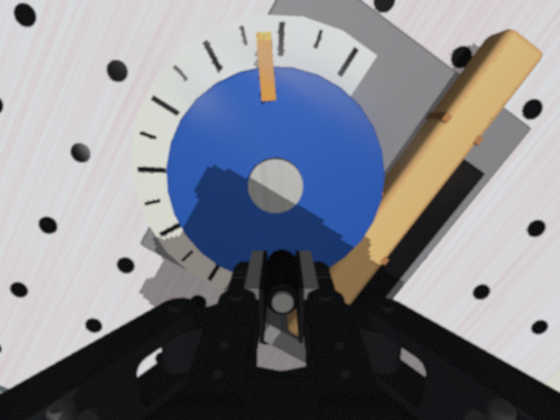

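The wheel is at 123°, about 30° past the bite. I relieve the preload, open, rise and check.

Emit:
{"op": "move_arm", "data": {"commands": [0, 0, 0.1, 0, 0, 0, 0, 0]}}

```text
time: 22.32
eef_pos: [0.5814, 0.0842, 0.0951]
tcp_rot: [-0.68, -0.192, 0.681, -0.192]
contact_force: [-3.4, 0.6, 7.2]
opening: 0.152
```

```bash
python3 log2.py 23
```

```text
t 22.73 turn 122.7 r 38.7 Ftan 2.89 +-0.22 Frad 1.2 Fz 7.4 tau 0.112
```

Emit:
{"op": "move_arm", "data": {"commands": [0, 0, 0, 0, 0, 0, 0, 0, 0, 0, 0, 0, 0, 0, 0, 0, -0.3, 0, 0, 0, -1, 0, 0, 0, -1, 0, 0, 0, -1, 0, 0, 0, 0, 0, 0, 0, 0, 0, 0, 0], "jaw": 50}}

```text
time: 23.98
eef_pos: [0.581, 0.0842, 0.1758]
tcp_rot: [-0.68, -0.192, 0.681, -0.191]
contact_force: [-0.1, 0.1, -0.8]
opening: 0.586
```

```bash
python3 log2.py 24; python3 pe.py 22 25
```

```text
t 24.38 turn 122.1 r 39.0 Ftan 0.19 +-0.12 Frad -0.0 Fz -0.2 tau 0.007
22 [443.8, 438.8, 419.4, 394.3, 376.0, 357.6]
23 [443.8, 438.8, 419.2, 394.3, 376.0, 357.9]
24 [443.8, 438.9, 419.2, 394.3, 376.6, 357.6]
```

View pics/w24.png

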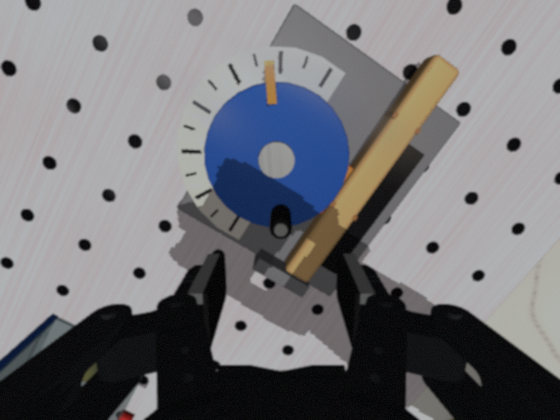

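View pics/s24.png

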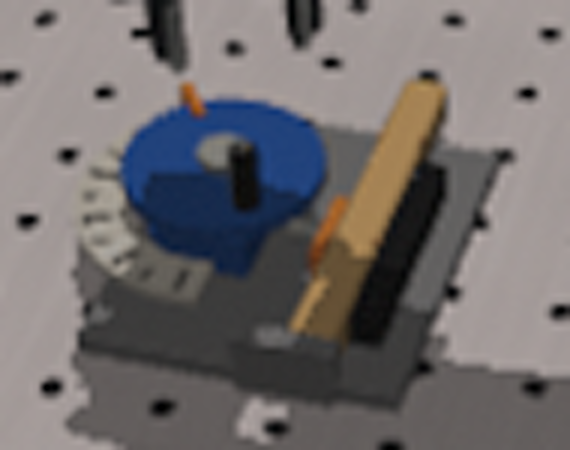

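The wheel is released. The pointer tip is at (269,64) and the hub at (277,160), and the perch end is by the stop at (300,275). I compute the final wheel turn and the end gap.

```bash
python3 - <<'E'
from h import *
def ang(K,E,h,p): 
    a=onz(K,E,*h,.073);b=onz(K,E,*p,.072);return np.degrees(np.arctan2(*(b-a)[1::-1])),a
d=np.load("w4.npz");a0,_=ang(d['K'],d['E'],(287,125),(287,19))
K,E=cam("wrist");a1,h=ang(K,E,(277,160),(269,64));print(a0,a1,a0-a1,h)
# perch axis
for q in [(287,270),(313,282),(430,57),(458,72)]: print(onz(K,E,*q,.046))
im=cv2.imread("pics/w24.png")[200:310,230:380];cv2.imwrite("pics/w24c.png",cv2.resize(im,None,fx=5,fy=5,interpolation=cv2.INTER_CUBIC))
E
```

```text
68.25579882698236 -54.005433650780496 122.26123247776286 [0.60364696 0.05459201 0.073     ]
[0.54695067 0.13254844 0.046     ]
[0.52225962 0.13057973 0.046     ]
[ 0.54749587 -0.06020479  0.046     ]
[ 0.5243019  -0.06280768  0.046     ]
```

View pics/w24c.png

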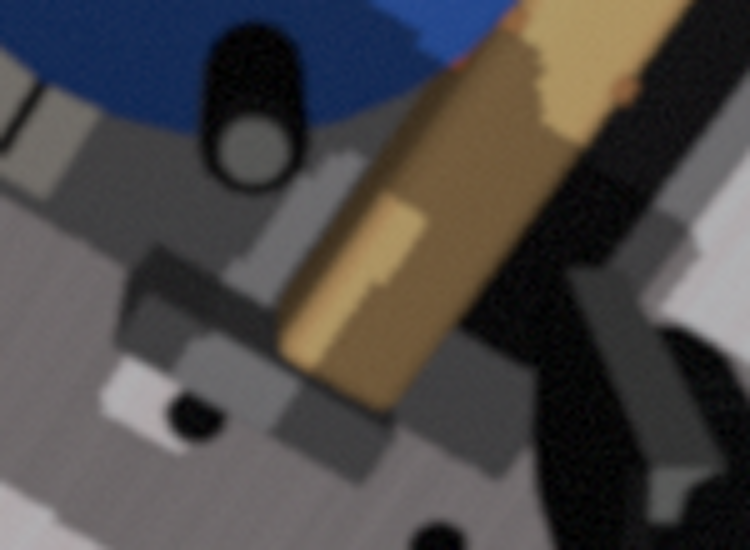

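The perch end is flush at the stop, the turn is 122°, about 28–29° past the bite, and the tool is clear. I hand in.

```bash
python3 -c "
from plant import ctrl
print(ctrl.get_state()['time'],ctrl.sign_off())"
```

```text
the job is handed in; nothing more can be done
24.375 None
```

I slid the pine perch against the end stop and turned the wheel clockwise by its peg to about 28.5° past the bite. Then I let go and handed in at 24.4 s; no verdict was reported.

- **Perch home:** the push ended at 8 N with no further advance. The last close crop shows the perch's end flush at the stop.
- **Bite:** the perch stopped moving sideways at about 93° of wheel turn. The torque rise from the 0.23 Nm baseline puts the bite at about 93.7°.
- **Final squeeze:** after release the camera puts the pointer at 122.3° of turn. That corresponds to about 12.5 N, inside the 8–18 N band.
- **Disagreements:** the last torque reading under load suggested about 35° past the bite (15.5 N), which is also inside the band. The baseline torque read 0.23 Nm against the stated 0.27 Nm. The top and wrist cameras differed by about 3 mm on the wheel axis.
- **Clearance:** the gripper was open and about 80 mm above its gripping height, with no contact force. I did not go near the toys or the cup, and I did not measure their positions again.

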